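# Sort latching trigger switches by feel

### The job

Two of the three hand trigger switches click in under a light push of a few newtons and stay down; the third is too stiff. Press the blue caps by feel, never with more than 12 N on a cap, until the two good ones have clicked and stay down where they stand; then lift the stiff one, its cap still up, and stand it upright flat on the floor of the red reject tray. Leave the bottle and the tape roll where they are.

Things in the scene. Friction and masses are not known exactly. Their poses are not given: they have to be found in the camera images.
- switch_a: loose hand trigger switch, 0.2 kg: grey square housing 44 x 44 mm, its top 34 mm above its foot (grip it across y), a round blue cap 27 mm across in the middle of its top, a black cable stub 16 mm long on its +x side. Origin: centre of the underside; z up. The three look alike and their places are mixed; two are good, one too stiff, and only the feel tells which
- cap_a: blue cap of switch_a; its flat top is 52 mm above this origin, which lies at the switch's origin while the cap is up and sinks with it. The cap sits on a springy pad: pushing it resists with about 4 N per mm from first touch until the snap mechanism under it gives way, at 3 to 5.5 N on the good switches, at far over 12 N on the stiff one
- travel_a (a joint): travel of the snap mechanism under the cap of switch_a, m: 0 up, 0.007 clicked in. Once it gives way the force falls; past 0.0045 (finger about 4.5 mm below first touch) it snaps by itself to 0.007, where the cap stays, 7 mm lower; pushed on, the pad resists again with 4 N per mm. The pad yields 5.5 mm at most
- switch_b: loose hand trigger switch, 0.2 kg: grey square housing 44 x 44 mm, its top 34 mm above its foot (grip it across y), a round blue cap 27 mm across in the middle of its top, a black cable stub 16 mm long on its +x side. Origin: centre of the underside; z up. The three look alike and their places are mixed; two are good, one too stiff, and only the feel tells which
- cap_b: blue cap of switch_b; its flat top is 52 mm above this origin, which lies at the switch's origin while the cap is up and sinks with it. The cap sits on a springy pad: pushing it resists with about 4 N per mm from first touch until the snap mechanism under it gives way, at 3 to 5.5 N on the good switches, at far over 12 N on the stiff one
- travel_b (a joint): travel of the snap mechanism under the cap of switch_b, m: 0 up, 0.007 clicked in. Once it gives way the force falls; past 0.0045 (finger about 4.5 mm below first touch) it snaps by itself to 0.007, where the cap stays, 7 mm lower; pushed on, the pad resists again with 4 N per mm. The pad yields 5.5 mm at most
- switch_c: loose hand trigger switch, 0.2 kg: grey square housing 44 x 44 mm, its top 34 mm above its foot (grip it across y), a round blue cap 27 mm across in the middle of its top, a black cable stub 16 mm long on its +x side. Origin: centre of the underside; z up. The three look alike and their places are mixed; two are good, one too stiff, and only the feel tells which
- cap_c: blue cap of switch_c; its flat top is 52 mm above this origin, which lies at the switch's origin while the cap is up and sinks with it. The cap sits on a springy pad: pushing it resists with about 4 N per mm from first touch until the snap mechanism under it gives way, at 3 to 5.5 N on the good switches, at far over 12 N on the stiff one
- travel_c (a joint): travel of the snap mechanism under the cap of switch_c, m: 0 up, 0.007 clicked in. Once it gives way the force falls; past 0.0045 (finger about 4.5 mm below first touch) it snaps by itself to 0.007, where the cap stays, 7 mm lower; pushed on, the pad resists again with 4 N per mm. The pad yields 5.5 mm at most
- tray: fixed red square reject tray, open on top, 96 x 96 mm outside, walls 4 mm thick and 22 mm high, floor 4 mm thick. Origin: centre of the underside; x and y along its sides
- manipulator_right: an obstacle: the tall black micromanipulator fixed over the middle of the worktop, with knobs and slides overhanging from about 0.1 to 0.4 m above the surface, over x 0.42 to 0.65 and y -0.18 to +0.02 (world). Between the places to its left and to its right, pass in front of it, with the TCP at x below 0.36. Origin: under its clamp
- bottle: loose pink bottle with a white lid, 42 mm across, 87 mm tall, a bystander; origin at the centre of its underside
- tape: loose roll of tan tape lying flat, 98 mm across, 25 mm high, a bystander; origin at the centre of its underside

How it is judged:
By the outcome, as a careful person would: the job done as asked, in the order asked, and still so for the second after the job is handed in, with the robot touching nothing.
It also fails if it takes over 72 s, if anything falls off the work surface, if the arm or the gripper's body presses on something with over 40 N, if the wrist force passes 120 N, or if a joint passes its speed limit or range.

### The arm

A 6-joint arm with a two-finger parallel gripper is mounted at the origin on a cart in front of the work surface, level with it; the furniture and walls round the work are solid. World frame = base frame: x ahead of the robot, y to its left, z up, the work surface at z = 0. Lengths are in mm, angles in degrees, forces in N, time in s.
With the tool pointing down it reaches from about 300 to 850 mm from the base axis. Payload 4.2 kg.
Tool frame: the origin (TCP) lies between the finger pads, 19 mm behind the fingertips; this is the grasp point; z points along the fingers, y is the line along which they close (so a half turn about z gives the same grasp; the last joint's range is limited). The gripper opens to 91 mm and grips with 3 to 60 N. Pads are 32 mm wide; open, the fingers measure 118 mm over their backs; the gripper's body (76 mm by 178 mm) begins 60 mm behind the grasp point.
Start: joints at [-75.573, 18.312, 89.639, -0, 72.044, -1.146], TCP at [154.37, -553.905, 232.776] pointing down, gripper open.
Joint ranges: [-177.97, 177.97], [-48.28, 115.42], [12.27, 149.76], [-77.06, 257.06], [2.81, 150.46], [-146.56, 146.56]. Speed limits (degrees/s): [147.25, 147.25, 180, 180, 180, 180].

### API

Orientations are given as [roll, pitch, yaw] about the fixed x, y, z axes, in that order (R = Rz(yaw) Ry(pitch) Rx(roll)).
In Python, from workcell import env gives the robot as it stands.
- The arm moves only by the shell command python3 -m jog 'ROWS' [FORCE]. ROWS is a JSON object of lists of equal length, an entry for each row: "jaw": the finger opening in mm, from 0 to 91.2; "slide": the shift along the tool's x, y, z in units of 30 mm (1.0 is 30 mm), a list of three; "spin": the turn about the tool's z in units of 8 degrees (1.0 is 8 degrees). In form: {"jaw": [jaw, ...], "slide": [[dx, dy, dz], ...], "spin": [spin, ...]}. A call has 1 to 10 rows; each row shifts and turns the commanded pose from where the row before left it, along the tool's axes as they then stand; what a row does not reach is not made up. A row lasts 1/10 s, in which the tool goes at most 50 mm and 8.59 degrees, less where a joint would pass 70% of its speed; a pose out of reach is approached as far as the arm can. A call is refused whole if a number of a shift passes 1 or a number of a turn 1, either way. A call with a gripper value outside its range is refused whole. The fingers move at their own pace and stop on an object; FORCE is the grip in N (left out, the last holds). Time passes only in rows, so rows that do not move let the fingers close. It gives the time, the measured TCP pose, the force, the opening and the grip force at its end, in the units of the state.
- env.state(): the state, without advancing time (a new reading comes with each control period).
- env.grab_frame(name): name is "scene" or "top" or "wrist"; returns the picture (480x640x3 uint8, red, green, blue); there is no depth.
- env.camera_model(name): a dict with "fx", "fy", "cx", "cy" (pixels), "D" ([k1, k2, p1, p2, k3] as OpenCV has them; the pictures are not rectified), "camera_from_world" (4x4, takes a point from world to camera coordinates). Camera axes: x right, y up, looking along -z (the intrinsics and any distortion apply to the point x, -y, -z); pixel columns grow to the right and rows downward; lengths in mm; the calibration is good to about 2 mm. A picture is of the moment at which its call begins: read the wrist's pose just before it. camera_model takes no time and is no camera call; for the wrist camera it gives the pose at the moment of the call.
- env.job_done(): hands the job in; it is judged then, once.
The state is a dict: "time_s": time; "qpos": joint angles; "qvel": joint speeds; "effort": joint torques, N m; "ee_pos": TCP position; "ee_rot": TCP orientation; "force": force on the tool from outside, world axes, zero at the start; "torque": the same for the moment, N m; "gripper_width": finger opening in mm; "gripper_force": force on a finger pad.
Only numpy, scipy, OpenCV 4.12 (cv2) and the standard library are available. Lean on these libraries where they do the work, as an engineer would, in place of code of your own. Each camera call takes 0.05 s, during which the arm holds its last target. There are 200 camera calls.

## Working session

There is one attempt and no reset: what is moved stays moved. The work goes in short steps, Python scripts to look and compute and a shell command to move; the robot and the scene stay as the last step left them, time stands still between calls to the robot, and variables do not carry over. Pictures are saved under pics/ and viewed, at most 10 in all, crops included, and the job is handed in when it is done.

```bash
mkdir -p pics
python3 - <<'E'
from workcell import env
import cv2
for n in ("scene","top"):
    cv2.imwrite(f"pics/{n}0.png",env.grab_frame(n)[:,:,::-1])
    m=env.camera_model(n);print(n,m)
s=env.state();print({k:s[k] for k in("time_s","ee_pos","ee_rot","force","gripper_width")})
E
```

```text
scene {'fx': 600.074670910347, 'fy': 600.074670910347, 'cx': 318.1387570072201, 'cy': 244.89236297710895, 'D': array([0.04265652, 0.        , 0.        , 0.        , 0.        ]), 'camera_from_world': array([[-7.42331367e-01, -6.69939009e-01, -1.12190241e-02,
         3.45191131e+02],
       [ 2.75602669e-01, -3.20560102e-01,  9.06247422e-01,
        -1.85776758e+02],
       [-6.10726871e-01,  6.69643894e-01,  4.22598797e-01,
        -1.08831284e+03],
       [ 0.00000000e+00,  0.00000000e+00,  0.00000000e+00,
         1.00000000e+00]])}
top {'fx': 561.8339122840595, 'fy': 561.8339122840595, 'cx': 312.91979358049224, 'cy': 234.30271031422765, 'D': array([-0.11097384,  0.        ,  0.        ,  0.        ,  0.        ]), 'camera_from_world': array([[ 2.01067618e-03, -9.99563086e-01,  2.94888923e-02,
        -1.38417594e+01],
       [ 9.85142619e-01,  7.04398901e-03,  1.71593716e-01,
        -4.86753863e+02],
       [-1.71726463e-01,  2.87057452e-02,  9.84726359e-01,
        -1.11361489e+03],
       [ 0.00000000e+00,  0.00000000e+00,  0.00000000e+00,
         1.00000000e+00]])}
{'time_s': 0.1, 'ee_pos': array([ 154.24752738, -553.50048888,  232.02280532]), 'ee_rot': array([-1.79913153e+02, -1.07949638e-04,  1.55732720e+01]), 'force': array([-0.18985743, -0.35017531, -0.08674161]), 'gripper_width': 91.58974890590868}
```

View pics/top0.png

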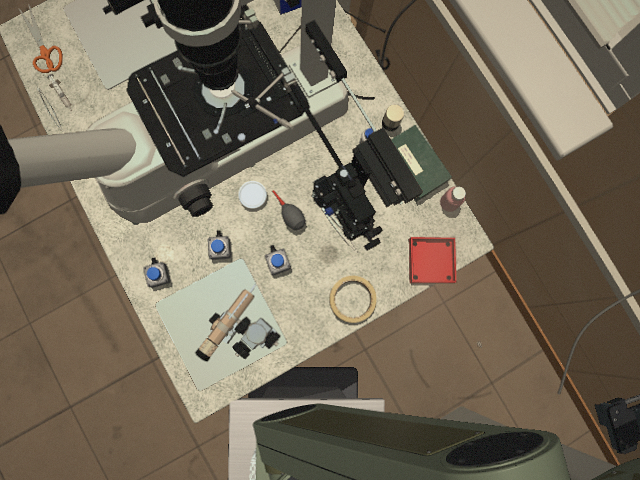

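View pics/scene0.png

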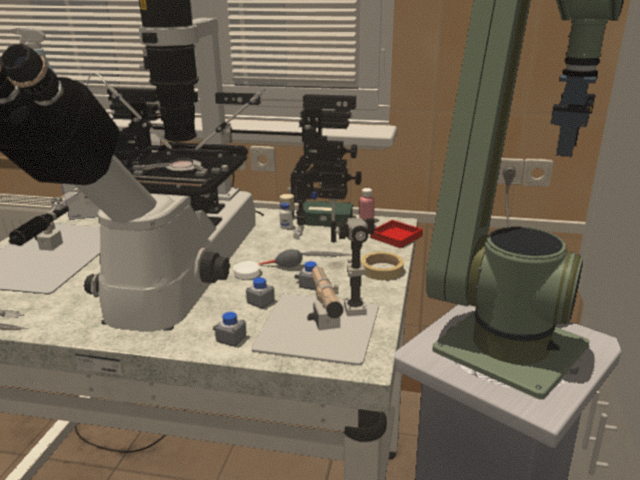

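The top view shows blue caps at about (154,273), (219,246) and (278,261), with their cable stubs pointing up the image (+x). The red tray is at (432,260), the tape at (352,300) and the bottle at (453,198). A small optic stand sits at about (240,330).

```bash
cat > h.py <<'E'
from workcell import env
import cv2, numpy as np
def ray(name,uv,z,m=None):
    m=m or env.camera_model(name)
    K=np.array([[m['fx'],0,m['cx']],[0,m['fy'],m['cy']],[0,0,1]])
    p=cv2.undistortPoints(np.array(uv,float).reshape(-1,1,2),K,np.array(m['D'])).reshape(-1,2)
    T=m['camera_from_world'];R=T[:3,:3];c=-R.T@T[:3,3]
    d=np.c_[p[:,0],-p[:,1],-np.ones(len(p))]@R
    return c+d*((z-c[2])/d[:,2])[:,None]
def blobs(img,lo,hi,amin):
    h=cv2.cvtColor(img,cv2.COLOR_RGB2HSV);k=cv2.inRange(h,lo,hi)
    return [c for c in cv2.findContours(k,cv2.RETR_EXTERNAL,cv2.CHAIN_APPROX_NONE)[0] if cv2.contourArea(c)>amin]
E
python3 - <<'E'
from h import *
im=cv2.imread("pics/top0.png")[:,:,::-1].copy()
for c in blobs(im,(100,120,80),(125,255,255),60):
    (u,v),r=cv2.minEnclosingCircle(c);M=cv2.moments(c)
    print("blue",u,v,r,cv2.contourArea(c),ray("top",[[u,v]],52).round(1), ray("top",[[M['m10']/M['m00'],M['m01']/M['m00']]],52).round(1))
im2=im.copy();im2[:, :300]=0
h=cv2.cvtColor(im2,cv2.COLOR_RGB2HSV);k=cv2.inRange(h,(0,150,80),(6,255,255))|cv2.inRange(h,(174,150,80),(180,255,255))
c=max(cv2.findContours(k,0,2)[0],key=cv2.contourArea)
b=cv2.boxPoints(cv2.minAreaRect(c));print("tray",b,ray("top",b,22).round(1),ray("top",b,22).mean(0))
cr=im[225:300,130:310,::-1];cv2.imwrite("pics/crop.png",cv2.resize(cr,None,fx=4.4,fy=4.4,interpolation=cv2.INTER_CUBIC))
# ref: bottle base, tape, wrist pic
print(ray("top",[[352,300]],12),ray("top",[[455,192]],87))
E
```

```text
blue 152.7857208251953 273.0714416503906 6.328672885894775 106.5 [[403.4 311.8  52. ]] [[403.2 311.6  52. ]]
blue 277.3947448730469 259.97369384765625 6.1857171058654785 102.5 [[431.9  60.4  52. ]] [[431.9  60.8  52. ]]
blue 217.0 245.57142639160156 6.2024688720703125 105.0 [[460.5 183.3  52. ]] [[460.7 183.2  52. ]]
tray [[411. 237.]
 [455. 237.]
 [455. 282.]
 [411. 282.]] [[ 486.1 -219.3   22. ]
 [ 486.7 -314.1   22. ]
 [ 391.  -310.3   22. ]
 [ 391.  -216.8   22. ]] [ 438.68129897 -265.12238666   22.        ]
[[354.07314502 -94.04098001  12.        ]] [[ 568.45003226 -299.34535115   87.        ]]
```

View pics/crop.png

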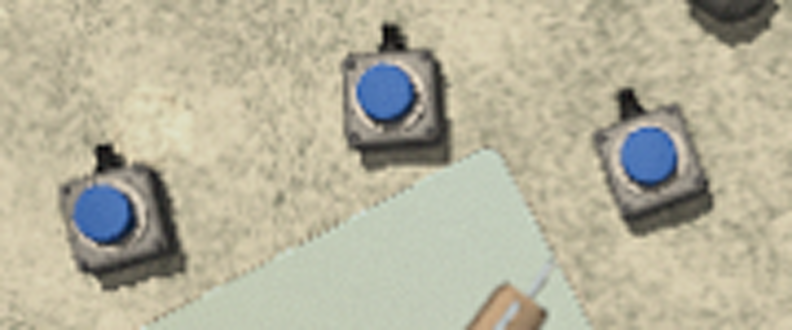

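Measured positions are L (403,312), M (461,183), R (432,60.5) and the tray centre (439,-265). I'll spin to yaw 0 and travel in front of the manipulator, checking M and L first.

```bash
python3 -m jog '{"jaw":[0,0,0,0,0,0,0,0,0,0],"slide":[[0,0,0],[0,0,0],[0.6,-1,0],[0.6,-1,0],[0.6,-1,0],[0.6,-1,0],[0.6,-1,0],[0.6,-1,0],[0.6,-1,0],[0.6,-1,0]],"spin":[1,0.95,0,0,0,0,0,0,0,0]}' 20
python3 -m jog '{"jaw":[0,0,0,0,0,0,0,0,0,0],"slide":[[0.6,-1,0],[0.6,-1,0],[0,-1,0],[0,-1,0],[0,-1,0],[0,-1,0],[0,-1,0],[0,-1,0],[0,-1,0],[0,-1,0]],"spin":[0,0,0,0,0,0,0,0,0,0]}'
python3 - <<'E'
from h import *
print(ray("top",[[195,197],[180,185]],100),ray("top",[[248,292],[240,330]],120),ray("top",[[18,180]],350))
E
```

```text
time_s: 1.1
ee_pos: [298.8, -312.5, 232.5]
ee_rot: [-180.0, 0.0, -0.0]
force: [0.3, 0.3, 1.1]
gripper_width: 14.1
gripper_force: 0.0
time_s: 2.1
ee_pos: [334.1, -12.8, 232.6]
ee_rot: [180.0, 0.0, -0.0]
force: [0.7, 0.3, 0.2]
gripper_width: 0.6
gripper_force: 0.0
[[549.83615873 223.11095814 100.        ]
 [574.13015698 254.02709652 100.        ]] [[362.178568   112.63692454 120.        ]
 [291.22704753 126.25506405 120.        ]] [[515.61596782 456.50088465 350.        ]]
```

```bash
python3 -m jog '{"jaw":[0,0,0,0,0,0,0,0,0,0],"slide":[[0.6,-0.93,0],[0.6,-0.93,0],[0.6,-0.93,0],[0.6,-0.93,0],[0.6,-0.93,0],[0.6,-0.93,0],[0.6,-0.93,0],[0,0,1],[0,0,1],[0,0,0]],"spin":[0,0,0,0,0,0,0,0,0,0]}'
python3 -m jog '{"jaw":[0,0,0,0,0,0,0],"slide":[[0,0,1],[0,0,1],[0,0,0.6],[0,0,0.2],[0,0,0],[0,0,0],[0,0,0]],"spin":[0,0,0,0,0,0,0]}'
python3 - <<'E'
from h import *
cv2.imwrite("pics/s1.png",env.grab_frame("scene")[150:400,180:440,::-1].repeat(2,0).repeat(2,1)); print(env.state()["force"])
E
```

```text
time_s: 3.1
ee_pos: [457.8, 180.4, 168.9]
ee_rot: [179.8, 0.5, 0.0]
force: [-0.8, -1.5, -0.3]
gripper_width: 0.5
gripper_force: 0.0
time_s: 3.8
ee_pos: [461.7, 181.5, 90.1]
ee_rot: [-180.0, -0.1, -0.0]
force: [0.4, -0.6, 0.2]
gripper_width: 0.3
gripper_force: 0.0
[-0.3200735  -0.22003191  0.09510383]
```

View pics/s1.png

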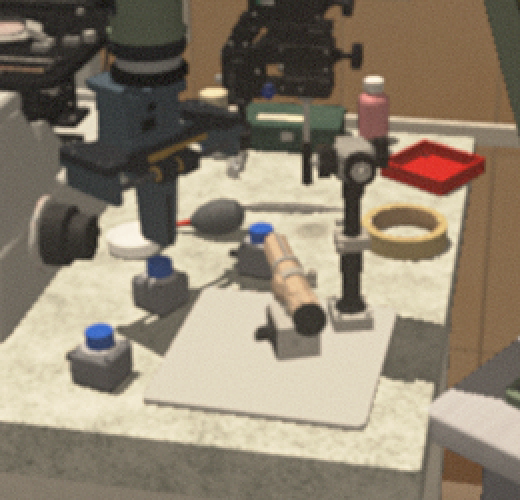

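The crop shows the closed fingers at (158,240), right over M's cap at (160,267). Next I feel for contact.

```bash
python3 -m jog '{"jaw":[0,0,0,0,0,0,0],"slide":[[0,0,0.3],[0,0,0.2],[0,0,0.1],[0,0,0],[0,0,0],[0,0,0],[0,0,0]],"spin":[0,0,0,0,0,0,0]}'
for i in 1 2; do python3 -m jog '{"jaw":[0,0,0],"slide":[[0,0,0.03],[0,0,0],[0,0,0]],"spin":[0,0,0]}' | grep -E 'ee_pos|force: \['; done
```

```text
time_s: 4.55
ee_pos: [460.6, 181.2, 70.8]
ee_rot: [180.0, 0.0, -0.0]
force: [-1.7, -0.5, 1.6]
gripper_width: 0.5
gripper_force: 0.9
ee_pos: [460.7, 181.2, 69.9]
force: [-0.9, -0.7, 2.1]
ee_pos: [460.7, 181.2, 68.8]
force: [-0.7, -0.0, 1.1]
```

```bash
for i in 1 2 3 4; do python3 -m jog '{"jaw":[0,0,0],"slide":[[0,0,0.02],[0,0,0],[0,0,0]],"spin":[0,0,0]}' | grep -E 'ee_pos|force: \['; done
```

```text
ee_pos: [460.8, 181.3, 68.3]
force: [-1.0, 0.7, 1.7]
ee_pos: [460.9, 181.3, 67.7]
force: [-0.2, -0.7, 0.6]
ee_pos: [460.8, 181.3, 67.1]
force: [0.2, -0.7, -0.6]
ee_pos: [460.7, 181.2, 66.5]
force: [-0.1, -0.1, -1.1]
```

```bash
for i in 1 2 3 4; do python3 -m jog '{"jaw":[0,0,0],"slide":[[0,0,0.03],[0,0,0],[0,0,0]],"spin":[0,0,0]}' | grep -E 'ee_pos|force: \['; done
```

```text
ee_pos: [460.7, 181.2, 65.6]
force: [0.0, -0.0, -0.4]
ee_pos: [460.7, 181.2, 64.7]
force: [1.0, -0.6, -0.3]
ee_pos: [460.8, 181.3, 63.9]
force: [0.6, 1.4, 0.8]
ee_pos: [460.8, 181.3, 63.2]
force: [-0.9, -0.8, 4.0]
```

M has clicked: the force fell, and contact came back at TCP z≈64, which is 7 mm lower. On to L.

```bash
python3 -m jog '{"jaw":[0,0,0,0,0,0,0,0,0],"slide":[[0,0,-0.5],[0,0,-0.9],[-0.385,-0.87,0],[-0.385,-0.87,0],[-0.385,-0.87,0],[-0.385,-0.87,0],[-0.385,-0.87,0],[0,0,0],[0,0,0]],"spin":[0,0,0,0,0,0,0,0,0]}' | grep -E 'ee_pos|force: \['
python3 -m jog '{"jaw":[0,0,0,0,0,0],"slide":[[0,0,0.6],[0,0,0.3],[0,0,0.1],[0,0,0],[0,0,0],[0,0,0]],"spin":[0,0,0,0,0,0]}'| grep -E 'ee_pos|force: \['
```

```text
ee_pos: [402.7, 311.8, 104.5]
force: [0.4, -1.1, -0.4]
ee_pos: [403.4, 311.8, 75.4]
force: [-0.1, -0.6, 0.2]
```

```bash
for i in 1 2; do python3 -m jog '{"jaw":[0,0,0],"slide":[[0,0,0.06],[0,0,0],[0,0,0]],"spin":[0,0,0]}' | grep -E 'ee_pos|force: \['; done
for i in 1 2 3; do python3 -m jog '{"jaw":[0,0,0],"slide":[[0,0,0.02],[0,0,0],[0,0,0]],"spin":[0,0,0]}' | grep -E 'ee_pos|force: \['; done
```

```text
ee_pos: [403.0, 311.8, 73.2]
force: [-0.5, 0.3, 0.5]
ee_pos: [403.2, 311.9, 71.4]
force: [-0.5, 0.6, 0.8]
ee_pos: [403.2, 311.9, 70.9]
force: [0.5, 1.2, 1.7]
ee_pos: [403.1, 311.9, 70.3]
force: [-0.6, 0.2, 4.6]
ee_pos: [403.1, 311.9, 69.8]
force: [-0.7, 0.2, 6.0]
```

```bash
for i in 1; do python3 -m jog '{"jaw":[0,0,0],"slide":[[0,0,0.02],[0,0,0],[0,0,0]],"spin":[0,0,0]}' | grep -E 'ee_pos|force: \['; done;python3 -m jog '{"jaw":[0,0,0],"slide":[[0,0,0],[0,0,0],[0,0,0]],"spin":[0,0,0]}' | grep -E 'ee_pos|force: \['
```

```text
ee_pos: [403.1, 311.9, 69.4]
force: [-0.3, 0.5, 6.8]
ee_pos: [403.2, 311.9, 69.5]
force: [-1.1, -0.0, 7.4]
```

L resists at about 7 N with no give, so L is the stiff one. I'll lift, turn the body along x to stay clear of the manipulator, and press R.

```bash
python3 -m jog '{"jaw":[0,0,0,0,0,0,0,0,0,0],"slide":[[0,0,-0.5],[0,0,-1],[0,0,-1],[0,0,-1],[0,0,-1],[0,0,-1],[0,0,0],[0,0,0],[0,0,0],[0,0,0]],"spin":[0,0,-1,-1,-1,-1,-1,-1,-1,-1]}' | grep -E 'ee_|force: \['
python3 -m jog '{"jaw":[0,0,0,0,0],"slide":[[0,0,0],[0,0,0],[0,0,0],[0,0,0],[0,0,0]],"spin":[-1,-1,-1,-0.25,0]}'| grep -E 'ee_|force: \['
```

```text
ee_pos: [402.7, 311.4, 233.2]
ee_rot: [-180.0, 0.1, 64.3]
force: [-1.0, -0.3, -0.1]
ee_pos: [402.7, 311.5, 233.1]
ee_rot: [-179.9, 0.1, 90.0]
force: [-0.0, 0.4, -0.3]
```

```bash
python3 -m jog '{"jaw":[0,0,0,0,0,0,0,0,0,0],"slide":[[-0.91,0.1,0],[-0.91,0.1,0],[-0.91,0.1,0],[-0.91,0.1,0],[-0.91,0.1,0],[-0.91,0.1,0],[-0.91,0.1,0],[-0.91,0.1,0],[-0.91,0.1,0],[0,0,0]],"spin":[0,0,0,0,0,0,0,0,0,0]}' | grep -E 'ee_|force: \['
python3 -m jog '{"jaw":[0,0,0,0,0,0,0,0,0,0],"slide":[[0,0,0.6],[0,0,0.6],[0,0,0.8],[0,0,0.8],[0,0,0.8],[0,0,0.7],[0,0,0.6],[0,0,0.3],[0,0,0],[0,0,0]],"spin":[0,0,0,0,0,0,0,0,0,0]}'| grep -E 'ee_|force: \['
```

```text
ee_pos: [429.8, 63.7, 233.6]
ee_rot: [-180.0, 0.1, 89.7]
force: [-0.2, -0.4, -0.4]
ee_pos: [430.3, 66.4, 78.3]
ee_rot: [180.0, -0.0, 90.0]
force: [-0.4, 0.0, -0.7]
```

```bash
python3 -m jog '{"jaw":[0,0,0],"slide":[[0,0,0.16],[0,0,0],[0,0,0]],"spin":[0,0,0]}' | grep -E 'ee_pos|force: \['
for i in 1 2 3 4 5; do python3 -m jog '{"jaw":[0,0,0],"slide":[[0,0,0.025],[0,0,0],[0,0,0]],"spin":[0,0,0]}' | grep -E 'ee_pos|force: \['; done
```

```text
ee_pos: [430.1, 66.1, 73.4]
force: [0.6, 0.6, -0.8]
ee_pos: [430.0, 66.0, 72.5]
force: [0.4, -1.0, 0.4]
ee_pos: [429.9, 66.0, 71.6]
force: [-0.5, 0.2, -0.4]
ee_pos: [430.0, 66.1, 71.0]
force: [0.2, 0.4, 1.3]
ee_pos: [430.0, 66.1, 70.3]
force: [-1.8, -0.3, 4.4]
ee_pos: [430.0, 66.0, 69.4]
force: [-0.5, -0.5, 3.2]
```

```bash
for i in 1 2 3 4 5; do python3 -m jog '{"jaw":[0,0,0],"slide":[[0,0,0.025],[0,0,0],[0,0,0]],"spin":[0,0,0]}' | grep -E 'ee_pos|force: \['; done
```

```text
ee_pos: [430.0, 66.1, 68.5]
force: [0.3, -0.1, 2.1]
ee_pos: [429.9, 66.0, 67.8]
force: [0.8, -0.7, 1.1]
ee_pos: [429.5, 66.0, 66.9]
force: [0.2, 0.4, -0.3]
ee_pos: [429.8, 66.0, 66.3]
force: [0.0, 0.1, -0.2]
ee_pos: [429.9, 66.1, 65.6]
force: [-0.3, -1.0, -0.0]
```

R has clicked too: the force rose to about 4.4 N, then fell to 0. I'll lift and go back to L with the jaw open.

```bash
python3 -m jog '{"jaw":[0,0,0,0,0,0,20,50,91,91],"slide":[[0,0,-0.6],[0,0,-1],[0,0,-1],[0,0,-1],[0,0,-1],[0,0,-1],[0.91,-0.1,0],[0.91,-0.1,0],[0.91,-0.1,0],[0.91,-0.1,0]],"spin":[0,0,0,0,0,0,0,0,0,0]}' | grep -E 'ee_|force: \['
python3 -m jog '{"jaw":[91,91,91,91,91,91,91,91,91,91],"slide":[[0.91,-0.1,0],[0.91,-0.1,0],[0.91,-0.1,0],[0.91,-0.1,0],[0.55,0,0],[0,0,0],[0,0,0],[0,0,0],[0,0,0],[0,0,0]],"spin":[0,0,0,0,1,1,1,1,1,1]}'| grep -E 'ee_|force: \['
python3 -m jog '{"jaw":[91,91,91,91,91,91],"slide":[[0,0,0],[0,0,0],[0,0,0],[0,0,0],[0,0,0],[0,0,0]],"spin":[1,1,1,0.6,0,0]}'| grep -E 'ee_|force: \['
python3 - <<'E'
from h import *
import pickle
m=env.camera_model("wrist");im=env.grab_frame("wrist");pickle.dump((im,m),open("w.pkl","wb"))
cv2.imwrite("pics/w1.png",im[:,:,::-1])
for n in("top",):
  t=env.grab_frame(n);cv2.imwrite("pics/t2.png",t[:,:,::-1])
E
```

```text
ee_pos: [417.6, 176.2, 233.7]
ee_rot: [180.0, 0.0, 90.0]
force: [0.0, -0.1, 0.5]
ee_pos: [405.9, 300.9, 233.4]
ee_rot: [180.0, 0.0, 41.6]
force: [0.2, 0.2, 0.7]
ee_pos: [405.9, 300.9, 233.5]
ee_rot: [180.0, 0.0, 13.3]
force: [-0.1, -0.2, -0.2]
```

View pics/w1.png

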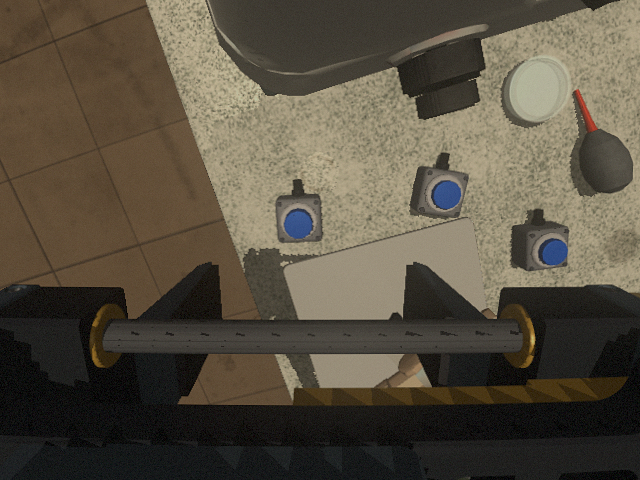

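The wrist view shows L's cap at (298,222), its housing spanning about (277,195)–(322,243) and the stub at (297,187), almost aligned with the jaws.

Run:
```python
from h import *
import pickle
im,m=pickle.load(open("w.pkl","rb"))
for c in blobs(im,(100,120,80),(125,255,255),200):
    (u,v),r=cv2.minEnclosingCircle(c);p=[ray("wrist",[[u,v]],z,m).round(1)[0][:2] for z in (45,52)]
    e=ray("wrist",[[u-r,v],[u+r,v]],52,m);print(u,v,r,p,"dia52",np.linalg.norm(e[1]-e[0]).round(1))
sub=im[170:260,260:340];h=cv2.cvtColor(sub,cv2.COLOR_RGB2HSV)
k=cv2.inRange(h,(0,0,0),(180,255,115))|cv2.inRange(h,(100,120,0),(125,255,255))
k=cv2.morphologyEx(cv2.morphologyEx(k,cv2.MORPH_CLOSE,np.ones((5,5))),cv2.MORPH_OPEN,np.ones((17,17)))
c=max(cv2.findContours(k,0,2)[0],key=cv2.contourArea);b=cv2.boxPoints(cv2.minAreaRect(c))+[260,170]
w=ray("wrist",b,34,m);print(b.round(1),w.round(1),w.mean(0))
cv2.imwrite("pics/k.png",np.hstack([cv2.resize(np.dstack([k]*3),None,fx=4,fy=4),cv2.resize(sub[:,:,::-1],None,fx=4,fy=4)]))
```

```text
554.2777709960938 252.27777099609375 13.545858383178711 [array([430.6,  64.6]), array([431.6,  69.8])] dia52 27.0
297.8793029785156 224.29310607910156 13.939523696899414 [array([400.5, 313.4]), array([402.1, 313.5])] dia52 25.5
446.5 194.5 14.159902572631836 [array([459.3, 186.5]), array([459.7, 189.2])] dia52 25.8
[[278. 209.]
 [321. 209.]
 [321. 242.]
 [278. 242.]] [[408.3 335.   34. ]
 [417.7 295.   34. ]
 [385.9 287.4  34. ]
 [376.3 328.3  34. ]] [397.042869   311.43869732  34.        ]
```

View pics/k.png

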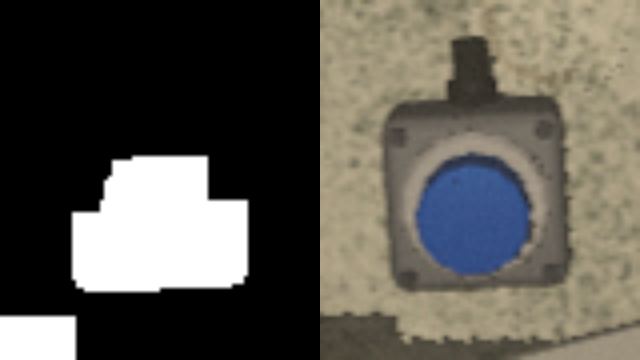

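The crop confirms the housing edges line up with the jaws to about 2°. Descending to grip.

```bash
python3 -m jog '{"jaw":[91,91,91,91,91,91,91,91,91,91],"slide":[[-0.03,-0.4,0],[0,0,1],[0,0,1],[0,0,1],[0,0,1],[0,0,1],[0,0,0.9],[0,0,0.6],[0,0,0.3],[0,0,0.1]],"spin":[0,0,0,0,0,0,0,0,0,0]}' | grep -E 'ee_|force: \['
python3 -m jog '{"jaw":[91,91,60,50,40,40,40,40,40,40],"slide":[[0,0,0],[0,0,0],[0,0,0],[0,0,0],[0,0,0],[0,0,0],[0,0,0],[0,0,0],[0,0,0],[0,0,0]],"spin":[0,0,0,0,0,0,0,0,0,0]}' 15
python3 -m jog '{"jaw":[30,30,30,30],"slide":[[0,0,0],[0,0,0],[0,0,-0.2],[0,0,-0.4]],"spin":[0,0,0,0]}'
```

```text
ee_pos: [402.1, 312.8, 25.9]
ee_rot: [180.0, 0.1, 13.2]
force: [0.0, -0.2, -0.8]
time_s: 22.65
ee_pos: [402.5, 312.6, 26.7]
ee_rot: [-180.0, -0.0, 13.2]
force: [0.5, 1.1, -0.3]
gripper_width: 44.2
gripper_force: 14.7
time_s: 23.05
ee_pos: [401.4, 311.6, 44.2]
ee_rot: [179.9, 0.2, 13.2]
force: [-0.5, 0.4, -2.8]
gripper_width: 44.7
gripper_force: 14.7
```

L is gripped and lifted. I'll raise it and carry it in front of the manipulator at yaw 0.

```bash
python3 -m jog '{"jaw":[30,30,30,30,30,30,30,30,30,30],"slide":[[0,0,-0.6],[0,0,-0.9],[0,0,-1],[0,0,-1],[0,0,-1],[0,0,-1],[0,0,-0.7],[0,0,-0.3],[0,0,0],[0,0,0]],"spin":[0,0,0,0.4,0.6,0.5,0.15,0,0,0]}' 
python3 -m jog '{"jaw":[30,30,30,30,30,30,30,30,30,30],"slide":[[-0.1,0.4,0],[-0.28,0.8,0],[-0.28,0.8,0],[-0.28,0.8,0],[-0.28,0.8,0],[-0.28,0.8,0],[-0.28,0.8,0],[-0.28,0.8,0],[-0.28,0.8,0],[0,0.8,0]],"spin":[0,0,0,0,0,0,0,0,0,0]}'| grep -E 'ee_|force'
```

```text
time_s: 24.05
ee_pos: [401.7, 311.9, 238.7]
ee_rot: [179.9, 0.1, -0.0]
force: [0.2, 0.4, -2.4]
gripper_width: 44.4
gripper_force: 14.7
ee_pos: [329.6, 82.9, 238.5]
ee_rot: [179.9, 0.2, 0.0]
force: [0.3, -0.1, -1.7]
gripper_force: 14.7
```

```bash
python3 -m jog '{"jaw":[30,30,30,30,30,30,30,30,30,30],"slide":[[0,0.9,0],[0,0.9,0],[0,0.9,0],[0,0.9,0],[0,0.9,0],[0,0.9,0],[0,0.9,0],[0,0.9,0],[0,0.9,0],[0,0.9,0]],"spin":[0,0,0,0,0,0,0,0,0,0]}'| grep -E 'ee_|force' 
python3 -m jog '{"jaw":[30,30,30,30,30,30,30,30,30,30],"slide":[[0,0.9,0],[0,0.9,0],[0,0.6,0],[0,0.3,0],[0,0,0],[0,0,0],[0,0,0],[0,0,0],[0,0,0],[0,0,0]],"spin":[0,0,0,-0.5,-0.75,-1,-1,-1,-1,-1]}'| grep -E 'ee_|force'
python3 -m jog '{"jaw":[30,30,30,30,30,30,30,30],"slide":[[0,0,0],[0,0,0],[0,0,0],[0,0,0],[0,0,0],[0,0,0],[0,0,0],[0,0,0]],"spin":[-1,-1,-1,-1,-0.6,-0.4,0,0]}'| grep -E 'ee_|force'
python3 - <<'E'
from h import *
import pickle
im=env.grab_frame("wrist");cv2.imwrite("pics/w2.png",im[:,:,::-1]);pickle.dump((im,env.camera_model("wrist")),open("w2.pkl","wb"))
E
```

```text
ee_pos: [330.3, -186.3, 238.6]
ee_rot: [-179.9, 0.1, -0.0]
force: [-0.2, -0.3, -1.8]
gripper_force: 14.7
ee_pos: [330.5, -266.0, 238.4]
ee_rot: [-179.8, 0.0, 50.3]
force: [-0.4, -0.4, -2.0]
gripper_force: 14.7
ee_pos: [331.1, -266.2, 238.9]
ee_rot: [-179.9, -0.1, 89.9]
force: [1.0, -0.5, -1.7]
gripper_force: 14.7
```

View pics/w2.png

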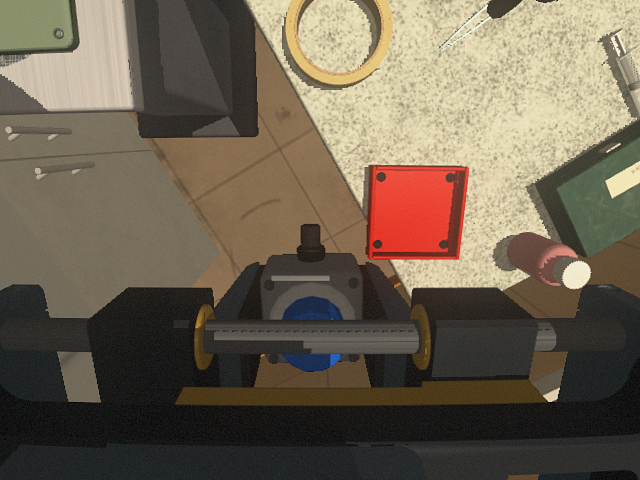

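The switch hangs upright in the grip with its cap up. The tray rim corners are at about (370,166), (468,168), (460,259) and (368,258).

Run:
```python
from h import *
import pickle
im,m=pickle.load(open("w2.pkl","rb"))
b=[[370,166],[468,168],[460,259],[368,258]]
w=ray("wrist",b,22,m);print(w.round(1),w.mean(0).round(1))
m2=env.camera_model("wrist"); print(np.abs(m2['camera_from_world']-m['camera_from_world']).max())
```

```text
[[ 387.2 -216.4   22. ]
 [ 483.9 -218.1   22. ]
 [ 485.2 -311.9   22. ]
 [ 388.5 -310.4   22. ]] [ 436.2 -264.2   22. ]
0.0
```

```bash
python3 -m jog '{"jaw":[30,30,30,30,30,30,30,30,30,30],"slide":[[-0.13,0.55,0],[0,0.8,0],[0,0.8,0],[0,0.8,0],[0,0.6,0],[0,0,0],[0,0,0.6],[0,0,0.8],[0,0,0.9],[0,0,0.9]],"spin":[0,0,0,0,0,0,0,0,0,0]}'| grep -E 'ee_|force' 
python3 -m jog '{"jaw":[30,30,30,30,30,30,30,30],"slide":[[0,0,0.9],[0,0,0.9],[0,0,0.8],[0,0,0.5],[0,0,0.2],[0,0,0],[0,0,0],[0,0,0]],"spin":[0,0,0,0,0,0,0,0]}'| grep -E 'ee_|force'
```

```text
ee_pos: [438.2, -270.5, 142.8]
ee_rot: [180.0, 0.0, 90.0]
force: [0.4, -0.1, -2.2]
gripper_force: 14.7
ee_pos: [439.1, -271.0, 45.7]
ee_rot: [179.9, 0.1, 90.0]
force: [-0.3, -0.0, -2.5]
gripper_force: 14.7
```

```bash
python3 -m jog '{"jaw":[30,30,30,30,30,30,30],"slide":[[0,-0.03,0.15],[0,0,0.15],[0,0,0.1],[0,0,0.05],[0,0,0],[0,0,0],[0,0,0]],"spin":[0,0,0,0,0,0,0]}'| grep -E 'ee_|force' 
for i in 1 2 3; do python3 -m jog '{"jaw":[30,30,30],"slide":[[0,0,0.02],[0,0,0],[0,0,0]],"spin":[0,0,0]}' | grep -E 'ee_pos|force: \['; done
```

```text
ee_pos: [437.7, -270.5, 31.2]
ee_rot: [180.0, 0.0, 90.0]
force: [0.4, -0.5, -2.2]
gripper_force: 14.7
ee_pos: [437.6, -270.6, 30.6]
force: [-0.6, 0.3, -2.3]
ee_pos: [437.6, -270.6, 30.6]
force: [-0.8, 0.7, 6.2]
ee_pos: [437.7, -270.6, 30.6]
force: [-2.2, 1.5, 10.2]
```

It touched down at the expected height. Easing off, opening slightly and retracting.

```bash
python3 -m jog '{"jaw":[30,30,47,51,54,54,54,54],"slide":[[0,0,-0.03],[0,0,0],[0,0,0],[0,0,0],[0,0,0],[0,0,0],[0,0,0],[0,0,0]],"spin":[0,0,0,0,0,0,0,0]}'
python3 -m jog '{"jaw":[54,54,54,54,54,54,54,54,54,54],"slide":[[0,0,-0.2],[0,0,-0.5],[0,0,-0.8],[0,0,-1],[0,0,-1],[0,0,-1],[0,0,-1],[0,-0.8,-0.5],[0,-0.8,0],[0,-0.8,0]],"spin":[0,0,0,0,0,0,0,0,0,0]}'
python3 -m jog '{"jaw":[54,54,54,54,54,54],"slide":[[-0.8,-0.8,0],[-0.8,-0.5,0],[-0.8,0,0],[-0.8,0,0],[0,0,0],[0,0,0]],"spin":[0,0,0,0,0,0]}'
python3 - <<'E'
from h import *
t=env.grab_frame("top");s=env.grab_frame("scene")
a=cv2.resize(t[200:320,120:500,::-1],(800,253),interpolation=cv2.INTER_CUBIC)
b=cv2.resize(s[190:360,190:440,::-1],(500,340),interpolation=cv2.INTER_CUBIC)
cv2.imwrite("pics/end.png",np.vstack([a,np.pad(b,((0,0),(0,300),(0,0)))]))
for c in blobs(t,(100,120,80),(125,255,255),60):
    (u,v),r=cv2.minEnclosingCircle(c);print(u,v,r,[ray("top",[[u,v]],z).round(1) for z in(45,52,56)])
print(env.state()["time_s"])
E
```

```text
time_s: 32.1
ee_pos: [437.5, -270.5, 30.2]
ee_rot: [180.0, 0.0, 90.0]
force: [0.1, 0.2, -0.4]
gripper_width: 54.0
gripper_force: 0.0
time_s: 33.1
ee_pos: [364.9, -270.4, 211.3]
ee_rot: [179.9, 0.1, 90.0]
force: [-0.2, -1.6, 0.2]
gripper_width: 54.1
gripper_force: 0.0
time_s: 33.7
ee_pos: [326.2, -366.1, 210.3]
ee_rot: [-180.0, -0.0, 89.9]
force: [-0.7, 1.4, -0.0]
gripper_width: 53.9
gripper_force: 0.0
277.26470947265625 260.0882263183594 6.04563045501709 [array([[432.6,  60.9,  45. ]]), array([[431.7,  60.7,  52. ]]), array([[431.2,  60.5,  56. ]])]
217.42857360839844 246.0 6.2024688720703125 [array([[460.7, 183.4,  45. ]]), array([[459.6, 182.4,  52. ]]), array([[459. , 181.9,  56. ]])]
33.8
```

View pics/end.png

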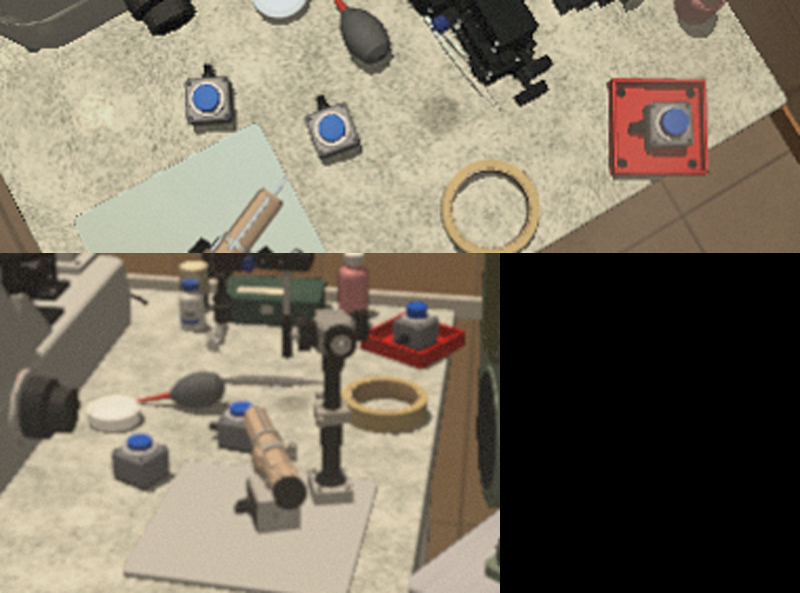

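M's and R's caps are down (about (138,443) and (240,408) in the lower view). The stiff switch stands upright in the tray with its cap up (about (415,325)). The tape and bottle show no sign of having moved.

```bash
python3 -c "
from workcell import env
print(env.job_done())"
```

```text
the job is handed in; nothing more can be done
None
```

The two good switches are clicked down where they stood, the stiff one stands upright in the red tray with its cap up, and the job was handed in at about 34 s; the hand-in returned no verdict.

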